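# Find the rocking tile in the drop tray and press it onto its bed

### The job

One of the four white tiles in the tray by the door rocks because the adhesive pad under it has not taken: press the tiles with the fingertips to find which one gives, then press that one down so that it lies flat, all the way down on its bed, and finish while holding it pressed there so that the pad can take, touching nothing else. Only touch and press: prise up or lift nothing, and leave the bell, the tin and the keys where they stand.

Things in the scene. Friction and masses are not known exactly. Their poses are not given: they have to be found in the camera images.
- tray: Walnut tray fixed on the bench, 165 mm deep (x), 460 mm wide (y). Origin: centre of the underside; x to its rear, y to its left. Frame top 16 mm above the bench. Four 78 mm square pockets at x = -25, y = +174, +78, -78, -174 mm hold tiles a, b, c, d; their bed is 10 mm above the bench. Bell on the strip between the middle pockets; tin and keys on the ledge behind (x = 14 to 77 mm).
- tile_a: One of four identical white stoneware tiles, 75 x 75 x 10 mm, 140 g, laid in the leftmost pocket. Origin: centre of the underside; z up. Three lie solid on the bed, tops 20 mm above the bench. One, in any pocket, is level but 2 to 3 mm higher on a springy pad 24 mm wide under its middle: 2 to 4 N near an edge tips it; 5 N at its middle brings it down to the bed, 6 to 20 N keeps it flat; let go, it rises.
- tile_b: One of four identical white stoneware tiles, 75 x 75 x 10 mm, 140 g, laid in the second pocket. Origin: centre of the underside; z up. Three lie solid on the bed, tops 20 mm above the bench. One, in any pocket, is level but 2 to 3 mm higher on a springy pad 24 mm wide under its middle: 2 to 4 N near an edge tips it; 5 N at its middle brings it down to the bed, 6 to 20 N keeps it flat; let go, it rises.
- tile_c: One of four identical white stoneware tiles, 75 x 75 x 10 mm, 140 g, laid in the third pocket. Origin: centre of the underside; z up. Three lie solid on the bed, tops 20 mm above the bench. One, in any pocket, is level but 2 to 3 mm higher on a springy pad 24 mm wide under its middle: 2 to 4 N near an edge tips it; 5 N at its middle brings it down to the bed, 6 to 20 N keeps it flat; let go, it rises.
- tile_d: One of four identical white stoneware tiles, 75 x 75 x 10 mm, 140 g, laid in the rightmost pocket. Origin: centre of the underside; z up. Three lie solid on the bed, tops 20 mm above the bench. One, in any pocket, is level but 2 to 3 mm higher on a springy pad 24 mm wide under its middle: 2 to 4 N near an edge tips it; 5 N at its middle brings it down to the bed, 6 to 20 N keeps it flat; let go, it rises.
- bell: Small glazed ceramic bell, 44 mm across, 63 mm tall, standing loose on the middle strip of the tray. Origin: centre of its foot. A bystander.
- tin: Closed round aluminium tin, 62 mm across, 31 mm high, standing loose on the tray's ledge. Origin: centre of its underside. A bystander.
- key_organizer: Grey plastic key organizer, 28 mm wide, 14 mm high, 125 mm long along y with the two steel keys that its spring clip pinches at the +y end; it lies loose on the tray's ledge. Origin: on its underside, 56 mm from its plastic rear end. A bystander.

How it is judged (in metres and radians):
At the end, for the whole second after the job is handed in: All four tiles lie down on the bed (undersides within 1.2 mm of it), level within 0.02 rad and at rest, because the fingers press the loose one down with more than 3 N; the robot touches no other tile, tray or bystander, and every bystander is within 15 mm of where it stood (z of each of tile_a, tile_b, tile_c, tile_d in the frame of tray below 0.0112 m and angle between each of tile_a, tile_b, tile_c, tile_d's own z axis and vertical below 0.02 rad and linear speed of each of tile_a, tile_b, tile_c, tile_d below 0.02 m/s and ((contact force between the fingers and tile_a above 3 N and contact force between each of the fingers, the arm and tile_b below 0.5 N and contact force between each of the fingers, the arm and tile_c below 0.5 N and contact force between each of the fingers, the arm and tile_d below 0.5 N) or (contact force between the fingers and tile_b above 3 N and contact force between each of the fingers, the arm and tile_a below 0.5 N and contact force between each of the fingers, the arm and tile_c below 0.5 N and contact force between each of the fingers, the arm and tile_d below 0.5 N) or (contact force between the fingers and tile_c above 3 N and contact force between each of the fingers, the arm and tile_a below 0.5 N and contact force between each of the fingers, the arm and tile_b below 0.5 N and contact force between each of the fingers, the arm and tile_d below 0.5 N) or (contact force between the fingers and tile_d above 3 N and contact force between each of the fingers, the arm and tile_a below 0.5 N and contact force between each of the fingers, the arm and tile_b below 0.5 N and contact force between each of the fingers, the arm and tile_c below 0.5 N)) and contact force between each of the fingers, the arm and tray below 0.5 N and contact force between each of the fingers, the arm and bell below 0.5 N and contact force between each of the fingers, the arm and tin below 0.5 N and contact force between each of the fingers, the arm and key_organizer below 0.5 N and distance of each of bell, tin, key_organizer from where it was at the start of the episode below 0.015 m); the arm keeps its last pose, push and grip.
It fails at once if the bell, the tin or the keys are moved more than 15 mm, lifted or tipped over (distance of any of bell, tin, key_organizer from where it was at the start of the episode above 0.015 m or angle between any of bell, tin, key_organizer's own z axis and vertical above 0.3 rad).
It fails at once if a tile is prised up or lifted (its middle more than 8 mm above the bed) (z of any of tile_a, tile_b, tile_c, tile_d in the frame of tray above 0.018 m).
It also fails if it takes over 56 s, if anything falls off the work surface, if the arm or the gripper's body presses on something with over 40 N, if the wrist force passes 120 N, or if a joint passes its speed limit or range.

### The arm

A 7-joint arm with a two-finger parallel gripper is mounted at the origin on the work surface. World frame = base frame: x ahead of the robot, y to its left, z up, the work surface at z = 0. Lengths are in mm, angles in rad, forces in N, time in s.
With the tool pointing down it reaches from about 425 to 875 mm from the base axis. Payload 4.7 kg.
Tool frame: the origin (TCP) lies between the finger pads; the fingertips stand 17 mm ahead of it and the grasp point (between the pads) lies 2 mm behind it (r.tip_reach is the distance from the TCP to the fingertips, in mm); z points along the fingers, y is the line along which they close (so a half turn about z gives the same grasp; the last joint's range is limited). The gripper opens to 85 mm and grips with 20 to 120 N. Pads are 22 mm wide; open, the fingers measure 114 mm over their backs; the gripper's body (76 mm by 85 mm) begins 54 mm behind the grasp point. The pads swing forward as they close: fully open they stand 13 mm farther back than shut.
Start: joints at [1.206, 0.321, -0.07, 1.45, 0.023, 1.371, -0.057], TCP at [240.356, -603.95, 215.849] pointing down, gripper open.
Joint ranges: [-2.86, 2.86], [-0.3, 2.09], [-1.38, 1.24], [0.06, 2.45], [-1.56, 4.7], [0.09, 2.05], [-2.69, 2.69]. Speed limits (rad/s): [2.57, 2.57, 3.14, 3.14, 3.14, 3.14, 3.14].

### API

Orientations are given as a unit quaternion [x, y, z, w].
In Python, from workcell import r gives the robot as it stands.
- The arm moves only by the tool play_rows, never from a script. Its argument "targets" is a list of rows, each a list of 7 numbers: the shift along the tool's x, y, z as a fraction of full scale, then the turn, a rotation vector about the tool's x, y, z as a fraction of full scale, then the closure, from 0 (fully open) to 1 (shut). In form: [[dx, dy, dz, rx, ry, rz, fingers], ...]. A call has 1 to 10 rows; each row is the pose to reach, as a shift and turn from the pose commanded when the call began, along the tool's axes at that moment; what a row does not reach only later rows make up. Full scale, the value 1, is 750 mm for a shift and 90 degrees for a turn. A row lasts 1/12 s, in which the tool goes at most 41.7 mm and 7.16 degrees, less where a joint would pass 70% of its speed; a pose out of reach is approached as far as the arm can. A call with a number of a shift or a turn outside -1 to 1 is refused whole. A call with a gripper value outside its range is refused whole. The fingers move at their own pace and stop on an object; the grip force is fixed at half the most. Time passes only in rows, so rows that repeat a pose let the fingers close. It gives the time, the measured TCP pose, the force, the opening and the grip force at its end, in the units of the state.
- r.read_state(): the state, without advancing time (a new reading comes with each control period).
- r.grab_frame(name): name is "side" or "top" or "wrist"; returns a dict with "img" (420x560x3 uint8, red, green, blue), "mtx" (3x3 intrinsics, pixels), "rvec" (rotation vector, rad) and "tvec" (3), from world to camera coordinates, as OpenCV has them; the wrist camera has in their place "hand_eye" (4x4, takes a point from camera to tool coordinates, whose origin is the TCP and whose axes are the flange's). Camera axes: x right, y down, z forward; pixel columns grow to the right and rows downward; lengths in mm; the calibration is good to about 2 mm. A picture is of the moment at which its call begins: read the wrist's pose just before it. There is no depth.
- r.close_job(): hands the job in; it is judged then, once.
The state is a dict: "time": time; "joint_pos": joint angles; "dq": joint speeds; "joint_torque": joint torques, N m; "position": TCP position; "eef_rot": TCP orientation; "wrist_force": force on the tool from outside, world axes, zero at the start; "ft_torque": the same for the moment, N m; "finger_gap": opening from 0.0 (shut) to 1.0 (fully open); "grasp_force": force on a finger pad.
Only numpy, scipy, OpenCV 4.12 (cv2) and the standard library are available. Lean on these libraries where they do the work, as an engineer would, in place of code of your own. Each camera call takes 0.05 s, during which the arm holds its last target. There are 200 camera calls.

## Working session

There is one attempt and no reset: what is moved stays moved. The work goes in short steps, Python scripts to look and compute and a tool call to move; the robot and the scene stay as the last step left them, time stands still between calls to the robot, and variables do not carry over. Pictures are saved under pics/ and viewed, at most 10 in all, crops included, and the job is handed in when it is done.

Besides the shell and the picture viewer there is one more tool, called after ">>>" in YAML: its name, and indented under it one key for each argument. play_rows: Moves the arm, as the interface text tells. Shift numbers are shares of 750 mm and turn numbers shares of 90 degrees, none past 1 either way. Its arguments: {"type":"object","properties":{"targets":{"type":"array","items":{"type":"array","items":{"type":"number","minimum":-1,"maximum":1}}}},"required":["targets"]}

```bash
mkdir -p pics
python3 - <<'E'
from workcell import r
import cv2
s=r.read_state();print({k:s[k] for k in("time","position","eef_rot","wrist_force","finger_gap")})
for n in("top","side"):
    f=r.grab_frame(n);cv2.imwrite(f"pics/{n}.png",cv2.cvtColor(f["img"],cv2.COLOR_RGB2BGR));print(n,f["mtx"],f["rvec"],f["tvec"])
print(r.tip_reach)
E
```

```text
{'time': 0.0, 'position': array([ 240.09451213, -603.41932464,  214.70500087]), 'eef_rot': array([ 9.82117673e-01,  1.88265581e-01, -2.34212774e-04, -9.44321085e-04]), 'wrist_force': array([ 0.59292637,  0.14535453, -0.20374797]), 'finger_gap': 1.0005661749956363}
top [[424.36462355   0.         276.9481164 ]
 [  0.         424.36462355 207.29211503]
 [  0.           0.           1.        ]] [ 2.1026887  -2.11764538  0.19534341] [ 47.28543164 572.7635072  739.08856133]
side [[442.47562781   0.         280.19988416]
 [  0.         442.47562781 207.26153802]
 [  0.           0.           1.        ]] [ 2.04804652 -0.25757996  0.16152379] [-552.89649914  107.54164056  530.67929059]
17.0
```

View pics/top.png

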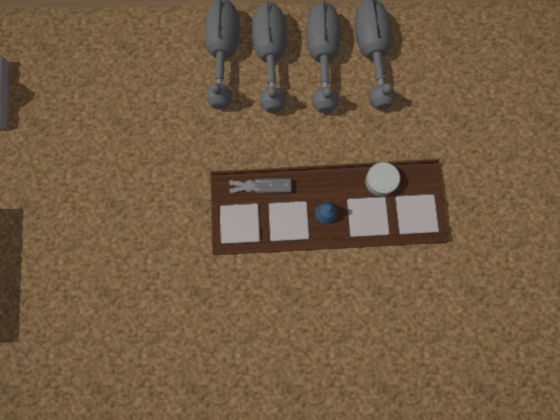

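View pics/side.png

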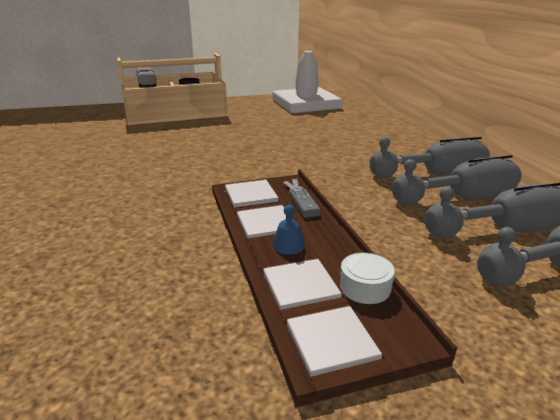

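The top view shows tiles at about (240,223), (288,221), (368,217) and (417,214), with the keys and tin behind them and the bell in the middle. The side view agrees.

```bash
cat > h.py <<'E'
import numpy as np,cv2
from workcell import r
from scipy.spatial.transform import Rotation as R
def ray(f,p,z):
    M=cv2.Rodrigues(np.array(f["rvec"]))[0];t=np.array(f["tvec"]).ravel()
    d=M.T@np.linalg.inv(f["mtx"])@np.array([*p,1.]);c=-M.T@t
    return c+d*(z-c[2])/d[2]
def rel(T):
    s=r.read_state();return R.from_quat(s["eef_rot"]).inv().apply(np.array(T)-s["position"])/750
E
python3 - <<'E'
from h import *
f=r.grab_frame("top");im=f["img"]
m=(im.min(2)>150).astype(np.uint8)
n,l,st,c=cv2.connectedComponentsWithStats(m)
for i in range(1,n):
    if st[i,4]>500:
        w=ray(f,c[i],20);b=cv2.minAreaRect(np.argwhere(l==i)[:,::-1].astype(np.float32));print(c[i].round(1),st[i],w.round(1),[ray(f,p,20).round(0)[:2] for p in cv2.boxPoints(b)])
g=r.grab_frame("side")
for p in[(251,193),(266,220.5),(301,283),(333,339)]:print(ray(g,p,20).round(1))
print(ray(f,(326,213),70),R.from_quat(r.read_state()["eef_rot"]).as_matrix().round(3))
E
```

```text
[383.1 177.1] [368 163  31  29 687] [ 640.1 -167.7   20. ] [array([ 670., -139.]), array([ 669., -199.]), array([ 611., -195.]), array([ 612., -136.])]
[416.2 213.4] [ 397  195   40   38 1247] [ 566.2 -228.    20. ] [array([ 599., -192.]), array([ 607., -263.]), array([ 535., -265.]), array([ 528., -195.])]
[367.8 216.4] [ 349  198   39   37 1249] [ 561.1 -133.6   20. ] [array([596., -97.]), array([ 600., -169.]), array([ 529., -170.]), array([525., -99.])]
[287.9 220.7] [ 270  202   38   38 1276] [553.8  22.5  20. ] [array([588.,  60.]), array([592., -12.]), array([521., -14.]), array([517.,  56.])]
[239. 223.] [ 221  204   37   38 1284] [550.  118.1  20. ] [array([585., 156.]), array([588.,  85.]), array([517.,  81.]), array([513., 151.])]
[549.7 112.5  20. ]
[553.3  16.1  20. ]
[ 560.3 -140.1   20. ]
[ 565.2 -235.2   20. ]
[559.08472776 -47.1065939   70.        ] [[ 0.929  0.37  -0.001]
 [ 0.37  -0.929  0.001]
 [-0.    -0.001 -1.   ]]
```

>>> play_rows:
  targets:
    - [0.59, -0.3, 0.12, 0, 0, 0.21, 1]
    - [0.59, -0.3, 0.12, 0, 0, 0.21, 1]
    - [0.59, -0.3, 0.12, 0, 0, 0.21, 1]
    - [0.59, -0.3, 0.12, 0, 0, 0.21, 1]
    - [0.59, -0.3, 0.12, 0, 0, 0.21, 1]
    - [0.59, -0.3, 0.12, 0, 0, 0.21, 1]
    - [0.59, -0.3, 0.12, 0, 0, 0.21, 1]
    - [0.59, -0.3, 0.12, 0, 0, 0.21, 1]
    - [0.59, -0.3, 0.12, 0, 0, 0.21, 1]
    - [0.59, -0.3, 0.12, 0, 0, 0.21, 1]

```text
time: 1.03
position: [511.4, -295.3, 141.4]
eef_rot: [1.0, 0.024, 0.0, 0.0]
wrist_force: [0.7, -1.2, -0.5]
finger_gap: -0.0
grasp_force: 0.0
```

Run:
```python
from h import *
s=r.read_state();print(s["position"],R.from_quat(s["eef_rot"]).as_matrix().round(3),s["finger_gap"]);print(rel([566,-229,80]))
```

```text
[ 511.42415101 -295.26372134  141.39830804] [[ 0.999  0.049  0.   ]
 [ 0.049 -0.999 -0.   ]
 [ 0.     0.    -1.   ]] -0.00031606461278296734
[ 0.07697522 -0.08473384  0.08184092]
```

>>> play_rows:
  targets:
    - [0.077, -0.085, 0.06, 0, 0, 0, 1]
    - [0.077, -0.085, 0.06, 0, 0, 0, 1]
    - [0.077, -0.085, 0.06, 0, 0, 0, 1]
    - [0.077, -0.085, 0.06, 0, 0, 0, 1]
    - [0.077, -0.085, 0.06, 0, 0, 0, 1]
    - [0.077, -0.085, 0.06, 0, 0, 0, 1]

```text
time: 1.53
position: [564.5, -232.4, 97.0]
eef_rot: [1.0, 0.023, -0.0, 0.001]
wrist_force: [-0.2, -0.1, 0.5]
finger_gap: 0.001
grasp_force: 0.0
```

Run:
```python
from h import *
s=r.read_state();print(s["position"],s["wrist_force"],s["dq"].round(3));print(rel([566,-229,45]))
a=[]
for n in("wrist","side"):
    f=r.grab_frame(n);a.append(f["img"])
print(f.keys())
cv2.imwrite("pics/v1.png",cv2.cvtColor(np.hstack([cv2.resize(x,(400,300)) for x in a]),cv2.COLOR_RGB2BGR))
```

```text
[ 564.47579477 -232.39789353   97.0457979 ] [-0.23306998 -0.05025239  0.45602551] [ 0.017 -0.01   0.01  -0.005 -0.001 -0.002 -0.001]
[ 0.00225895 -0.00453045  0.06938739]
dict_keys(['img', 'mtx', 'rvec', 'tvec'])
```

View pics/v1.png

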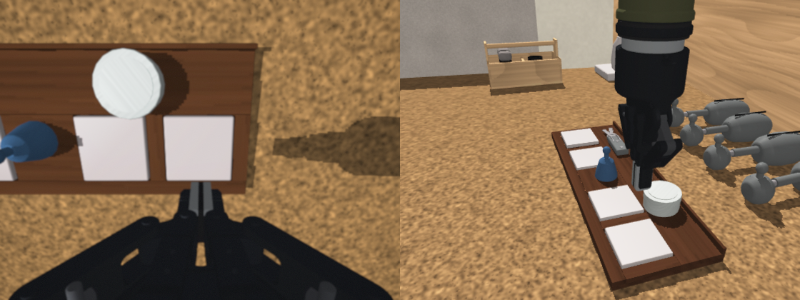

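Run:
```python
from h import *
s=r.read_state();p=s["position"]
f=r.grab_frame("side");t=r.grab_frame("top")
for P in[p-[0,0,17],[566,-229,20],[561,-135,20],[550,117,20]]:
    for g in(f,t): print(P,cv2.projectPoints(np.array([P]),g["rvec"],g["tvec"],g["mtx"],None)[0].ravel())
M=cv2.Rodrigues(f["rvec"])[0];print("cam",-M.T@np.ravel(f["tvec"]))
w=r.grab_frame("wrist");print(w["hand_eye"].round(3),w["mtx"])
H=w["hand_eye"];A=R.from_quat(s["eef_rot"]).as_matrix()
for px in [(199*1.4,148*1.4),(111*1.4,148*1.4)]:
    d=A@H[:3,:3]@np.linalg.inv(w["mtx"])@np.array([*px,1]);c=A@H[:3,3]+p
    print(c+d*(20-c[2])/d[2])
cv2.imwrite("pics/v2.png",cv2.cvtColor(f["img"],cv2.COLOR_RGB2BGR))
cv2.imwrite("pics/v3.png",cv2.cvtColor(t["img"][120:300,180:480],cv2.COLOR_RGB2BGR).repeat(2,0).repeat(2,1))
```

```text
[ 564.47826175 -232.95208842   80.51761857] [335.33185574 290.1473555 ]
[ 564.47826175 -232.95208842   80.51761857] [429.2415817  208.15238672]Traceback (most recent call last):
  File "<stdin>", line 5, in <module>
cv2.error: OpenCV(4.12.0) /io/opencv/modules/calib3d/src/calibration_base.cpp:1490: error: (-215:Assertion failed) npoints >= 0 && (depth == CV_32F || depth == CV_64F) in function 'projectPoints'
```

Run:
```python
from h import *
s=r.read_state();p=s["position"]
f=r.grab_frame("side");t=r.grab_frame("top")
for P in[p-[0,0,17],[566,-229,20],[561,-135,20],[550,117,20]]:
    for g in(f,t): print(P,cv2.projectPoints(np.array([P],float),g["rvec"],g["tvec"],g["mtx"],None)[0].ravel())
w=r.grab_frame("wrist")
H=w["hand_eye"];A=R.from_quat(s["eef_rot"]).as_matrix()
for px in [(199*1.4,148*1.4),(111*1.4,148*1.4)]:
    d=A@H[:3,:3]@np.linalg.inv(w["mtx"])@np.array([*px,1]);c=A@H[:3,3]+p
    print(c+d*(20-c[2])/d[2])
b=lambda x:cv2.resize(cv2.cvtColor(x,cv2.COLOR_RGB2BGR),None,fx=2,fy=2)
cv2.imwrite("pics/v3.png",np.hstack([b(f["img"][150:400,240:440]),b(t["img"][120:370,320:520])]))
```

```text
[ 564.60866107 -232.39360652   80.45568381] [335.24700927 289.81569961]
[ 564.60866107 -232.39360652   80.45568381] [428.91477593 208.09108805]
[566, -229, 20] [331.58951992 334.58511745]
[566, -229, 20] [416.71144466 213.47346443]
[561, -135, 20] [300.2928318  280.37199659]
[561, -135, 20] [368.53906431 216.38863377]
[550, 117, 20] [250.67387201 191.83262289]
[550, 117, 20] [239.58505684 222.97843186]
[ 569.38609005 -230.69609175   20.        ]
[ 564.92520455 -133.29687821   20.        ]
```

View pics/v3.png

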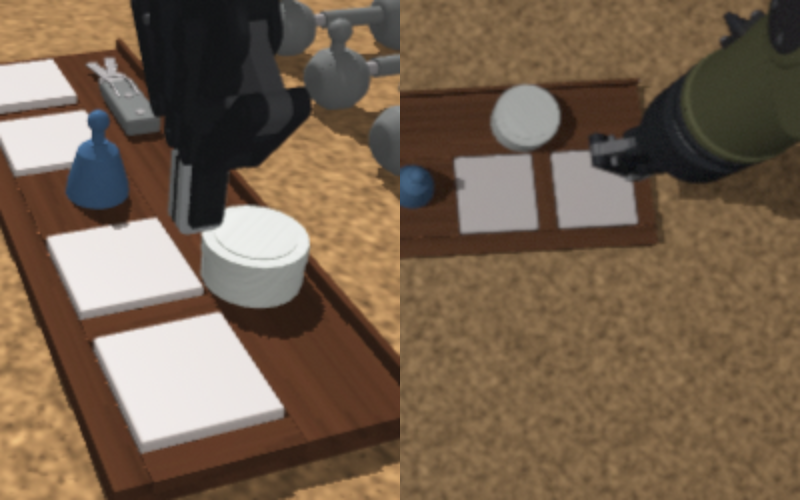

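Run:
```python
from h import *
s=r.read_state();p=s["position"]
f=r.grab_frame("side");t=r.grab_frame("top");w=r.grab_frame("wrist")
P=[g["mtx"]@np.hstack([cv2.Rodrigues(g["rvec"])[0],np.reshape(g["tvec"],(3,1))]) for g in(f,t)]
X=cv2.triangulatePoints(*P,np.array([[337.],[264]]),np.array([[421.],[195]])).ravel();X=X[:3]/X[3];print(p,X)
for q,g in zip(P,(f,t)):
    v=q@[*X,1];print(v[:2]/v[2])
H=np.linalg.inv(w["hand_eye"])
for q in([0,0,17],[0,0,0],[20,0,17]):
    v=w["mtx"]@(H[:3,:3]@q+H[:3,3]);print(q,v[:2]/v[2])
print(w["hand_eye"].round(3))
b=lambda x:cv2.resize(cv2.cvtColor(x,cv2.COLOR_RGB2BGR),None,fx=4,fy=4,interpolation=2)
cv2.imwrite("pics/v4.png",np.hstack([b(f["img"][180:310,270:370]),b(t["img"][150:280,380:480])]))
```

```text
[ 564.87177068 -231.26338742   97.10495053] [ 578.93912686 -212.93681272   96.35693757]
[342.9579991  262.37872982]
[420.32635012 198.54993071]
[0, 0, 17] [280.445724  244.4893091]
[0, 0, 0] [280.38751342 257.09485921]
[20, 0, 17] [280.42951958 213.55265574]
[[-0.00000e+00 -9.51000e-01 -3.09000e-01  7.95000e+01]
 [ 1.00000e+00  0.00000e+00 -1.00000e-03  3.75000e-01]
 [ 1.00000e-03 -3.09000e-01  9.51000e-01 -1.58315e+02]
 [ 0.00000e+00  0.00000e+00  0.00000e+00  1.00000e+00]]
```

View pics/v4.png

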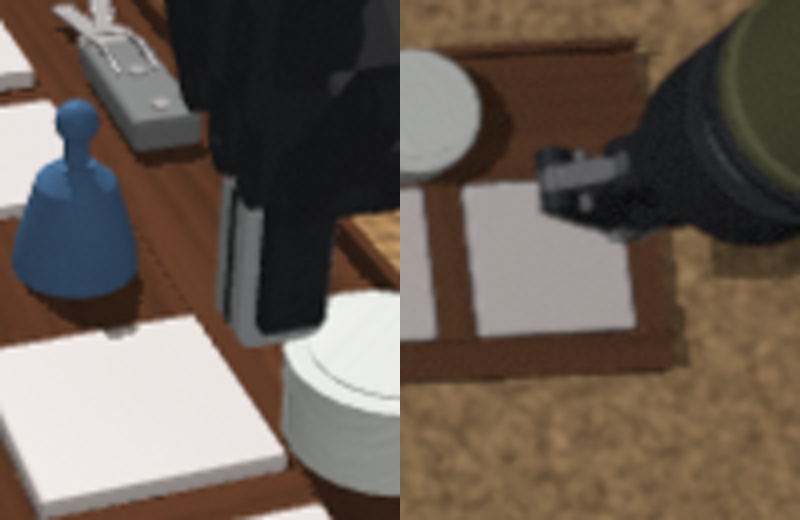

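The tip looks slightly offset in the fixed views, while the wrist camera agrees with the reported pose. I'll go lower and check again.

>>> play_rows:
  targets:
    - [0.003, -0.002, 0.02, 0, 0, 0, 1]
    - [0.003, -0.002, 0.047, 0, 0, 0, 1]
    - [0.003, -0.002, 0.047, 0, 0, 0, 1]
    - [0.003, -0.002, 0.047, 0, 0, 0, 1]

```text
time: 2.37
position: [566.2, -228.5, 60.5]
eef_rot: [1.0, 0.024, -0.001, -0.001]
wrist_force: [0.6, -0.6, 1.1]
finger_gap: 0.002
grasp_force: 0.0
```

Run:
```python
from h import *
s=r.read_state();p=s["position"];print(p,s["wrist_force"])
f=r.grab_frame("side");w=r.grab_frame("wrist")
print(cv2.projectPoints(np.array([p-[0,0,17]]),f["rvec"],f["tvec"],f["mtx"],None)[0].ravel())
b=lambda x:cv2.resize(cv2.cvtColor(x,cv2.COLOR_RGB2BGR),(400,400),interpolation=2)
cv2.imwrite("pics/v5.png",np.hstack([b(f["img"][200:400,240:440]),b(w["img"][120:320,180:380])]))
```

```text
[ 566.24258058 -228.45915379   60.47264951] [ 0.59146251 -0.59467828  1.12561502]
[333.02954868 316.58728789]
```

View pics/v5.png

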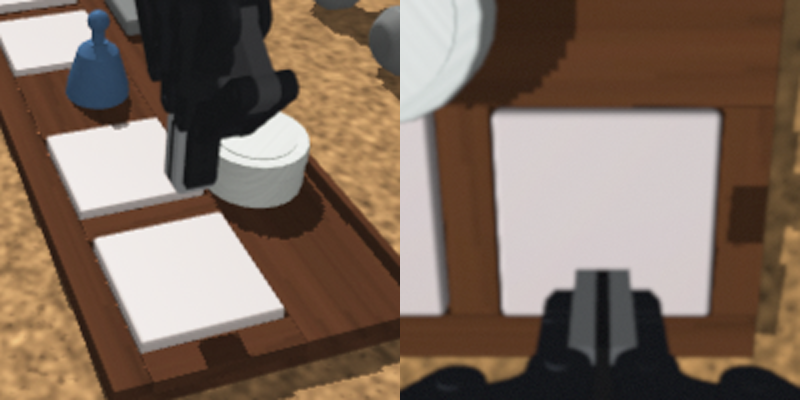

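>>> play_rows:
  targets:
    - [0, 0, 0.008, 0, 0, 0, 1]
    - [0, 0, 0.016, 0, 0, 0, 1]
    - [0, 0, 0.022, 0, 0, 0, 1]
    - [0, 0, 0.024, 0, 0, 0, 1]
    - [0, 0, 0.024, 0, 0, 0, 1]
    - [0, 0, 0.024, 0, 0, 0, 1]

```text
time: 2.97
position: [567.2, -228.8, 43.3]
eef_rot: [1.0, 0.024, -0.0, -0.0]
wrist_force: [0.1, 0.3, 0.2]
finger_gap: 0.003
grasp_force: 0.0
```

>>> play_rows:
  targets:
    - [0, 0, 0.001, 0, 0, 0, 1]
    - [0, 0, 0.002, 0, 0, 0, 1]
    - [0, 0, 0.003, 0, 0, 0, 1]
    - [0, 0, 0.003, 0, 0, 0, 1]

```text
time: 3.3
position: [567.3, -228.8, 41.1]
eef_rot: [1.0, 0.024, -0.0, 0.0]
wrist_force: [0.6, 0.6, 0.1]
finger_gap: -0.002
grasp_force: 0.0
```

>>> play_rows:
  targets:
    - [0, 0, 0.001, 0, 0, 0, 1]
    - [0, 0, 0.002, 0, 0, 0, 1]
    - [0, 0, 0.003, 0, 0, 0, 1]
    - [0, 0, 0.003, 0, 0, 0, 1]

```text
time: 3.63
position: [567.1, -228.7, 38.7]
eef_rot: [1.0, 0.024, -0.0, -0.0]
wrist_force: [-0.9, 0.3, -0.7]
finger_gap: 0.004
grasp_force: 0.0
```

>>> play_rows:
  targets:
    - [0, 0, 0.001, 0, 0, 0, 1]
    - [0, 0, 0.002, 0, 0, 0, 1]
    - [0, 0, 0.002, 0, 0, 0, 1]

```text
time: 3.88
position: [567.2, -228.8, 37.2]
eef_rot: [1.0, 0.024, -0.0, -0.0]
wrist_force: [-0.4, 0.7, -0.3]
finger_gap: 0.001
grasp_force: 0.0
```

>>> play_rows:
  targets:
    - [0, 0, 0.001, 0, 0, 0, 1]
    - [0, 0, 0.002, 0, 0, 0, 1]
    - [0, 0, 0.002, 0, 0, 0, 1]

```text
time: 4.13
position: [567.2, -228.8, 35.7]
eef_rot: [1.0, 0.024, -0.0, 0.0]
wrist_force: [-0.1, 0.1, 0.3]
finger_gap: 0.001
grasp_force: 0.0
```

>>> play_rows:
  targets:
    - [0, 0, 0.001, 0, 0, 0, 1]
    - [0, 0, 0.002, 0, 0, 0, 1]
    - [0, 0, 0.002, 0, 0, 0, 1]

```text
time: 4.38
position: [567.2, -228.8, 34.2]
eef_rot: [1.0, 0.024, -0.0, -0.0]
wrist_force: [-0.4, 0.0, 0.5]
finger_gap: 0.004
grasp_force: 0.0
```

Run:
```python
from h import *
s=r.read_state();p=s["position"];print(p,s["wrist_force"],s["joint_pos"])
f=r.grab_frame("side");w=r.grab_frame("top")
print(cv2.projectPoints(np.array([p-[0,0,17],p]),f["rvec"],f["tvec"],f["mtx"],None)[0])
print(cv2.projectPoints(np.array([p-[0,0,17],p]),w["rvec"],w["tvec"],w["mtx"],None)[0])
b=lambda x:cv2.resize(cv2.cvtColor(x,cv2.COLOR_RGB2BGR),(400,600),interpolation=2)
cv2.imwrite("pics/v6.png",np.hstack([b(f["img"][215:365,270:370]),b(w["img"][150:300,360:460])]))
```

```text
[ 567.16035064 -228.76594162   34.23151752] [-0.38538844  0.04803703  0.52813737] [ 0.59121499  0.40731356 -0.30552576  1.73466898  0.14028049  1.02120791
 -1.28619643]
[[[332.41472736 336.24054418]]

 [[333.43408429 323.66451691]]]
[[[416.11471899 213.15134261]]

 [[418.8271243  211.52018191]]]
```

View pics/v6.png

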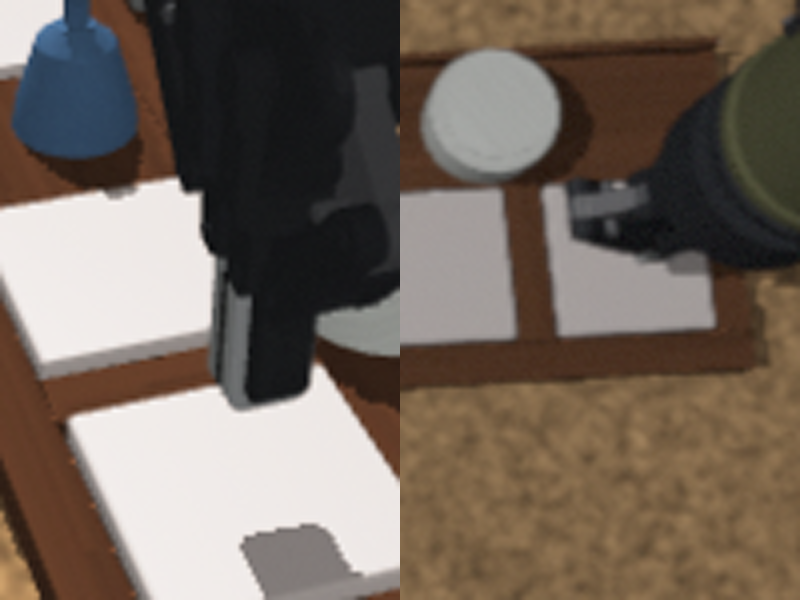

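>>> play_rows:
  targets:
    - [0, 0, 0.004, 0, 0, 0, 1]
    - [0, 0, 0.008, 0, 0, 0, 1]
    - [0, 0, 0.012, 0, 0, 0, 1]
    - [0, 0, 0.012, 0, 0, 0, 1]

```text
time: 4.82
position: [566.6, -228.6, 24.4]
eef_rot: [1.0, 0.024, -0.001, -0.0]
wrist_force: [-0.7, 1.3, -0.9]
finger_gap: 0.004
grasp_force: 0.0
```

>>> play_rows:
  targets:
    - [0, 0, 0.001, 0, 0, 0, 1]
    - [0, 0, 0.002, 0, 0, 0, 1]
    - [0, 0, 0.003, 0, 0, 0, 1]
    - [0, 0, 0.004, 0, 0, 0, 1]
    - [0, 0, 0.004, 0, 0, 0, 1]

```text
time: 5.23
position: [567.2, -228.8, 22.3]
eef_rot: [1.0, 0.024, -0.0, 0.0]
wrist_force: [-0.7, -0.1, 0.6]
finger_gap: -0.001
grasp_force: 0.0
```

>>> play_rows:
  targets:
    - [0, 0, 0.001, 0, 0, 0, 1]
    - [0, 0, 0.002, 0, 0, 0, 1]
    - [0, 0, 0.003, 0, 0, 0, 1]
    - [0, 0, 0.003, 0, 0, 0, 1]

```text
time: 5.57
position: [567.2, -228.8, 20.0]
eef_rot: [1.0, 0.024, -0.0, -0.0]
wrist_force: [0.3, 0.6, -0.4]
finger_gap: 0.005
grasp_force: 0.0
```

>>> play_rows:
  targets:
    - [0, 0, 0.001, 0, 0, 0, 1]
    - [0, 0, 0.002, 0, 0, 0, 1]
    - [0, 0, 0.003, 0, 0, 0, 1]
    - [0, 0, 0.004, 0, 0, 0, 1]
    - [0, 0, 0.004, 0, 0, 0, 1]

```text
time: 5.98
position: [567.1, -228.7, 16.9]
eef_rot: [1.0, 0.024, -0.0, -0.0]
wrist_force: [0.1, -0.6, -0.7]
finger_gap: -0.001
grasp_force: 0.0
```

>>> play_rows:
  targets:
    - [0, 0, 0.001, 0, 0, 0, 1]
    - [0, 0, 0.002, 0, 0, 0, 1]
    - [0, 0, 0.002, 0, 0, 0, 1]

```text
time: 6.23
position: [567.1, -228.7, 15.5]
eef_rot: [1.0, 0.024, -0.0, -0.0]
wrist_force: [0.6, -0.9, -0.9]
finger_gap: -0.004
grasp_force: 0.0
```

>>> play_rows:
  targets:
    - [0, 0, 0.001, 0, 0, 0, 1]
    - [0, 0, 0.002, 0, 0, 0, 1]
    - [0, 0, 0.002, 0, 0, 0, 1]

```text
time: 6.48
position: [567.1, -228.8, 14.0]
eef_rot: [1.0, 0.024, -0.0, -0.0]
wrist_force: [0.7, -0.2, -0.2]
finger_gap: -0.004
grasp_force: 0.0
```

Run:
```python
from h import *
s=r.read_state();p=s["position"];print(p,s["wrist_force"])
f=r.grab_frame("side");w=r.grab_frame("wrist")
b=lambda x:cv2.resize(cv2.cvtColor(x,cv2.COLOR_RGB2BGR),(400,600),interpolation=2)
cv2.imwrite("pics/v7.png",np.hstack([b(f["img"][235:385,290:390]),b(w["img"][90:390,180:380])]))
```

```text
[ 567.13262567 -228.78359182   13.96778506] [ 0.68939056 -0.19318312 -0.23578776]
```

View pics/v7.png

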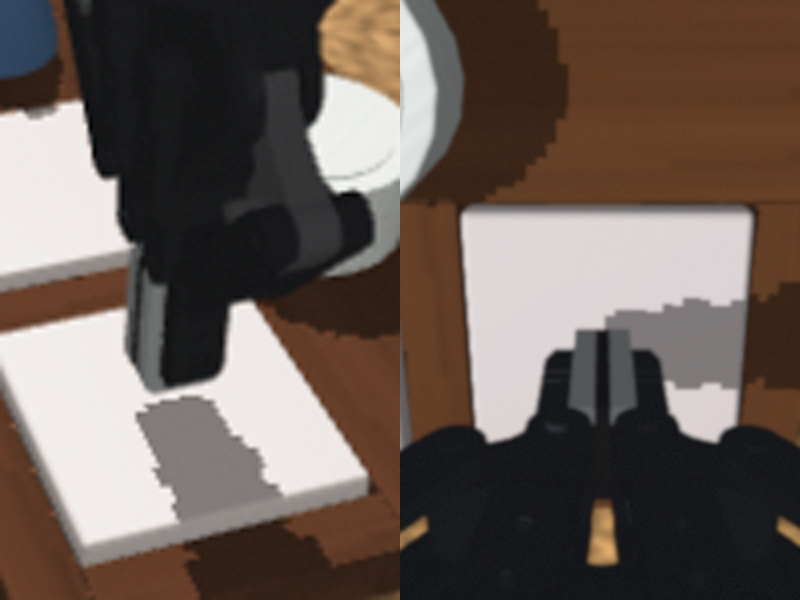

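>>> play_rows:
  targets:
    - [0, 0, 0.001, 0, 0, 0, 1]
    - [0, 0, 0.002, 0, 0, 0, 1]
    - [0, 0, 0.002, 0, 0, 0, 1]

```text
time: 6.83
position: [567.1, -228.8, 12.5]
eef_rot: [1.0, 0.024, -0.0, 0.0]
wrist_force: [0.1, 0.8, 1.0]
finger_gap: 0.004
grasp_force: 0.0
```

>>> play_rows:
  targets:
    - [0, 0, 0.001, 0, 0, 0, 1]
    - [0, 0, 0.001, 0, 0, 0, 1]
    - [0, 0, 0.001, 0, 0, 0, 1]

```text
time: 7.08
position: [567.2, -228.8, 11.9]
eef_rot: [1.0, 0.024, -0.0, 0.0]
wrist_force: [0.1, 0.2, 0.7]
finger_gap: -0.004
grasp_force: 0.0
```

>>> play_rows:
  targets:
    - [0, 0, 0.001, 0, 0, 0, 1]
    - [0, 0, 0.001, 0, 0, 0, 1]
    - [0, 0, 0.001, 0, 0, 0, 1]

```text
time: 7.33
position: [567.2, -228.8, 11.1]
eef_rot: [1.0, 0.024, -0.0, 0.0]
wrist_force: [-0.7, -0.2, 0.1]
finger_gap: 0.003
grasp_force: 0.0
```

>>> play_rows:
  targets:
    - [0, 0, 0.001, 0, 0, 0, 1]
    - [0, 0, 0.001, 0, 0, 0, 1]
    - [0, 0, 0.001, 0, 0, 0, 1]

```text
time: 7.58
position: [567.2, -228.8, 10.3]
eef_rot: [1.0, 0.024, -0.0, 0.0]
wrist_force: [-0.0, -0.4, 0.3]
finger_gap: 0.001
grasp_force: 0.0
```

>>> play_rows:
  targets:
    - [0, 0, 0.001, 0, 0, 0, 1]
    - [0, 0, 0.001, 0, 0, 0, 1]
    - [0, 0, 0.001, 0, 0, 0, 1]

```text
time: 7.83
position: [567.2, -228.8, 9.6]
eef_rot: [1.0, 0.024, -0.0, 0.0]
wrist_force: [-0.4, -0.3, -0.5]
finger_gap: 0.0
grasp_force: 0.0
```

>>> play_rows:
  targets:
    - [0, 0, 0.001, 0, 0, 0, 1]
    - [0, 0, 0.001, 0, 0, 0, 1]
    - [0, 0, 0.001, 0, 0, 0, 1]

```text
time: 8.08
position: [567.2, -228.8, 8.8]
eef_rot: [1.0, 0.025, -0.0, 0.0]
wrist_force: [-0.1, -0.5, 0.5]
finger_gap: 0.003
grasp_force: 0.0
```

>>> play_rows:
  targets:
    - [0, 0, 0.001, 0, 0, 0, 1]
    - [0, 0, 0.001, 0, 0, 0, 1]
    - [0, 0, 0.001, 0, 0, 0, 1]

```text
time: 8.33
position: [567.2, -228.8, 8.1]
eef_rot: [1.0, 0.024, -0.0, 0.0]
wrist_force: [-0.2, -0.3, -0.4]
finger_gap: -0.003
grasp_force: 0.0
```

>>> play_rows:
  targets:
    - [0, 0, 0.001, 0, 0, 0, 1]
    - [0, 0, 0.001, 0, 0, 0, 1]
    - [0, 0, 0.001, 0, 0, 0, 1]

```text
time: 8.58
position: [567.2, -228.7, 7.3]
eef_rot: [1.0, 0.024, -0.0, 0.0]
wrist_force: [-0.1, 0.4, -0.3]
finger_gap: 0.0
grasp_force: 0.0
```

>>> play_rows:
  targets:
    - [0, 0, 0.001, 0, 0, 0, 1]
    - [0, 0, 0.001, 0, 0, 0, 1]
    - [0, 0, 0.001, 0, 0, 0, 1]

```text
time: 8.83
position: [567.3, -228.8, 6.6]
eef_rot: [1.0, 0.024, -0.0, 0.0]
wrist_force: [-0.2, 0.6, 0.9]
finger_gap: -0.002
grasp_force: 0.0
```

>>> play_rows:
  targets:
    - [0, 0, 0.001, 0, 0, 0, 1]
    - [0, 0, 0.001, 0, 0, 0, 1]
    - [0, 0, 0.001, 0, 0, 0, 1]

```text
time: 9.08
position: [567.2, -228.8, 5.8]
eef_rot: [1.0, 0.024, -0.0, 0.0]
wrist_force: [-0.4, 0.0, 0.5]
finger_gap: 0.003
grasp_force: 0.0
```

>>> play_rows:
  targets:
    - [0, 0, 0.001, 0, 0, 0, 1]
    - [0, 0, 0.001, 0, 0, 0, 1]
    - [0, 0, 0.001, 0, 0, 0, 1]

```text
time: 9.33
position: [567.2, -228.8, 5.1]
eef_rot: [1.0, 0.024, -0.0, 0.0]
wrist_force: [0.0, 0.3, 0.5]
finger_gap: -0.001
grasp_force: 0.0
```

Run:
```python
from h import *
s=r.read_state();p=s["position"];print(p,s["wrist_force"])
f=r.grab_frame("side");w=r.grab_frame("wrist")
b=lambda x:cv2.resize(cv2.cvtColor(x,cv2.COLOR_RGB2BGR),(400,600),interpolation=2)
cv2.imwrite("pics/v8.png",np.hstack([b(f["img"][235:385,290:390]),b(w["img"][90:390,180:380])]))
```

```text
[ 567.21390141 -228.76101187    5.09406167] [0.0304241  0.34839688 0.52665631]
```

View pics/v8.png

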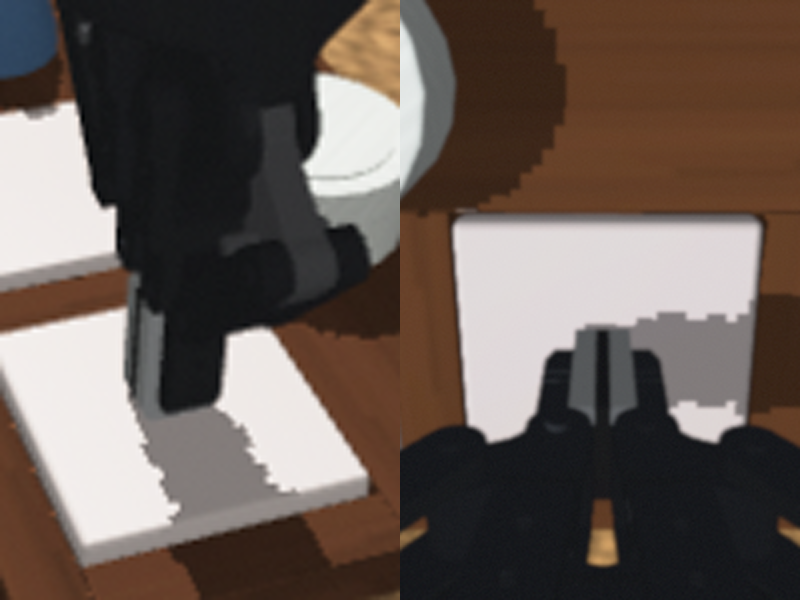

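The shadow meets the tip, so contact is imminent. I have used all ten pictures, so from here I rely on force.

>>> play_rows:
  targets:
    - [0, 0, 0.001, 0, 0, 0, 1]
    - [0, 0, 0.001, 0, 0, 0, 1]
    - [0, 0, 0.001, 0, 0, 0, 1]

```text
time: 9.68
position: [567.5, -228.9, 4.7]
eef_rot: [1.0, 0.024, 0.0, 0.0]
wrist_force: [0.9, 0.1, 2.2]
finger_gap: -0.001
grasp_force: 1.1
```

>>> play_rows:
  targets:
    - [0, 0, 0.001, 0, 0, 0, 1]
    - [0, 0, 0.001, 0, 0, 0, 1]
    - [0, 0, 0.001, 0, 0, 0, 1]

```text
time: 9.93
position: [567.4, -228.9, 4.7]
eef_rot: [1.0, 0.024, 0.0, 0.0]
wrist_force: [-2.3, 1.6, 5.8]
finger_gap: 0.002
grasp_force: 3.4
```

>>> play_rows:
  targets:
    - [0, 0, 0.001, 0, 0, 0, 1]
    - [0, 0, 0.001, 0, 0, 0, 1]
    - [0, 0, 0.001, 0, 0, 0, 1]

```text
time: 10.18
position: [567.4, -228.8, 4.6]
eef_rot: [1.0, 0.024, -0.0, 0.0]
wrist_force: [-4.2, 2.0, 11.0]
finger_gap: -0.0
grasp_force: 5.5
```

d is solid: the contact at TCP z 4.7 is stiff. Next is c.

>>> play_rows:
  targets:
    - [0, 0, -0.03, 0, 0, 0, 1]
    - [0, -0.05, -0.03, 0, 0, 0, 1]
    - [0, -0.1, -0.03, 0, 0, 0, 1]
    - [0, -0.128, -0.03, 0, 0, 0, 1]
    - [0, -0.128, -0.016, 0, 0, 0, 1]
    - [0, -0.128, -0.01, 0, 0, 0, 1]
    - [0, -0.128, -0.01, 0, 0, 0, 1]
    - [0, -0.128, -0.01, 0, 0, 0, 1]

```text
time: 10.85
position: [562.0, -134.6, 9.8]
eef_rot: [1.0, 0.023, -0.001, 0.0]
wrist_force: [0.3, -0.1, 0.3]
finger_gap: 0.002
grasp_force: 0.0
```

>>> play_rows:
  targets:
    - [0, 0, 0.001, 0, 0, 0, 1]
    - [0, 0, 0.002, 0, 0, 0, 1]
    - [0, 0, 0.002, 0, 0, 0, 1]

```text
time: 11.1
position: [562.6, -133.8, 8.9]
eef_rot: [1.0, 0.024, 0.0, 0.0]
wrist_force: [-0.1, 0.0, -0.0]
finger_gap: 0.001
grasp_force: 0.0
```

>>> play_rows:
  targets:
    - [0, 0, 0.001, 0, 0, 0, 1]
    - [0, 0, 0.002, 0, 0, 0, 1]
    - [0, 0, 0.002, 0, 0, 0, 1]

```text
time: 11.35
position: [562.5, -133.0, 7.3]
eef_rot: [1.0, 0.024, -0.0, 0.0]
wrist_force: [0.5, 0.3, -0.1]
finger_gap: -0.003
grasp_force: 0.0
```

>>> play_rows:
  targets:
    - [0, 0, 0.001, 0, 0, 0, 1]
    - [0, 0, 0.002, 0, 0, 0, 1]
    - [0, 0, 0.002, 0, 0, 0, 1]

```text
time: 11.6
position: [562.4, -132.8, 5.7]
eef_rot: [1.0, 0.025, -0.0, -0.0]
wrist_force: [-0.0, 0.8, 0.6]
finger_gap: -0.007
grasp_force: 0.0
```

>>> play_rows:
  targets:
    - [0, 0, 0.001, 0, 0, 0, 1]
    - [0, 0, 0.001, 0, 0, 0, 1]
    - [0, 0, 0.001, 0, 0, 0, 1]

```text
time: 11.85
position: [562.5, -132.9, 5.1]
eef_rot: [1.0, 0.024, -0.0, 0.0]
wrist_force: [-0.2, 0.5, -0.3]
finger_gap: -0.0
grasp_force: 0.0
```

>>> play_rows:
  targets:
    - [0, 0, 0.001, 0, 0, 0, 1]
    - [0, 0, 0.001, 0, 0, 0, 1]
    - [0, 0, 0.001, 0, 0, 0, 1]

```text
time: 12.1
position: [562.7, -132.9, 4.7]
eef_rot: [1.0, 0.024, 0.0, 0.0]
wrist_force: [-1.0, -0.1, 1.7]
finger_gap: 0.003
grasp_force: 1.1
```

>>> play_rows:
  targets:
    - [0, 0, 0.001, 0, 0, 0, 1]
    - [0, 0, 0.001, 0, 0, 0, 1]
    - [0, 0, 0.001, 0, 0, 0, 1]

```text
time: 12.35
position: [562.8, -132.9, 4.7]
eef_rot: [1.0, 0.024, 0.0, 0.0]
wrist_force: [-2.3, 0.6, 6.2]
finger_gap: -0.003
grasp_force: 3.7
```

c is solid too. I'll go over the bell to b.

>>> play_rows:
  targets:
    - [0, 0, -0.05, 0, 0, 0, 1]
    - [0, 0, -0.1, 0, 0, 0, 1]
    - [0, 0, -0.13, 0, 0, 0, 1]
    - [0, 0, -0.13, 0, 0, 0, 1]
    - [0, -0.05, -0.13, 0, 0, 0, 1]
    - [0, -0.1, -0.13, 0, 0, 0, 1]
    - [0, -0.15, -0.13, 0, 0, 0, 1]
    - [0, -0.2, -0.13, 0, 0, 0, 1]
    - [0, -0.208, -0.13, 0, 0, 0, 1]
    - [0, -0.208, -0.13, 0, 0, 0, 1]

```text
time: 13.18
position: [554.2, 27.1, 100.6]
eef_rot: [1.0, 0.028, -0.0, -0.001]
wrist_force: [-0.1, -0.6, -0.9]
finger_gap: -0.002
grasp_force: 0.0
```

>>> play_rows:
  targets:
    - [0, 0, 0.04, 0, 0, 0, 1]
    - [0, 0, 0.08, 0, 0, 0, 1]
    - [0, 0, 0.11, 0, 0, 0, 1]
    - [0, 0, 0.12, 0, 0, 0, 1]
    - [0, 0, 0.12, 0, 0, 0, 1]
    - [0, 0, 0.12, 0, 0, 0, 1]

```text
time: 13.68
position: [555.3, 21.8, 11.3]
eef_rot: [1.0, 0.024, -0.0, 0.0]
wrist_force: [0.6, -0.2, 0.9]
finger_gap: 0.001
grasp_force: 0.0
```

>>> play_rows:
  targets:
    - [0, 0, 0.001, 0, 0, 0, 1]
    - [0, 0, 0.002, 0, 0, 0, 1]
    - [0, 0, 0.002, 0, 0, 0, 1]

```text
time: 13.93
position: [556.0, 22.7, 10.9]
eef_rot: [1.0, 0.024, 0.001, 0.0]
wrist_force: [0.6, -0.2, -0.1]
finger_gap: -0.002
grasp_force: 0.0
```

>>> play_rows:
  targets:
    - [0, 0, 0.001, 0, 0, 0, 1]
    - [0, 0, 0.002, 0, 0, 0, 1]
    - [0, 0, 0.002, 0, 0, 0, 1]

```text
time: 14.18
position: [555.0, 22.9, 8.3]
eef_rot: [1.0, 0.025, 0.0, 0.0]
wrist_force: [-0.4, -0.6, -0.3]
finger_gap: -0.0
grasp_force: 0.0
```

>>> play_rows:
  targets:
    - [0, 0, 0.001, 0, 0, 0, 1]
    - [0, 0, 0.002, 0, 0, 0, 1]
    - [0, 0, 0.002, 0, 0, 0, 1]

```text
time: 14.43
position: [554.8, 22.9, 6.4]
eef_rot: [1.0, 0.024, -0.0, 0.0]
wrist_force: [0.2, 0.6, 0.1]
finger_gap: -0.001
grasp_force: 0.0
```

>>> play_rows:
  targets:
    - [0, 0, 0.001, 0, 0, 0, 1]
    - [0, 0, 0.001, 0, 0, 0, 1]
    - [0, 0, 0.001, 0, 0, 0, 1]

```text
time: 14.68
position: [554.9, 22.9, 5.8]
eef_rot: [1.0, 0.025, -0.0, 0.0]
wrist_force: [-0.5, -0.3, -0.1]
finger_gap: -0.003
grasp_force: 0.0
```

>>> play_rows:
  targets:
    - [0, 0, 0.001, 0, 0, 0, 1]
    - [0, 0, 0.001, 0, 0, 0, 1]
    - [0, 0, 0.001, 0, 0, 0, 1]

```text
time: 14.93
position: [554.9, 22.9, 5.1]
eef_rot: [1.0, 0.025, -0.0, 0.0]
wrist_force: [-0.8, 0.0, 0.7]
finger_gap: -0.0
grasp_force: 0.0
```

>>> play_rows:
  targets:
    - [0, 0, 0.001, 0, 0, 0, 1]
    - [0, 0, 0.001, 0, 0, 0, 1]
    - [0, 0, 0.001, 0, 0, 0, 1]

```text
time: 15.18
position: [555.1, 22.9, 4.6]
eef_rot: [1.0, 0.024, 0.0, 0.0]
wrist_force: [-1.1, -0.2, 2.1]
finger_gap: 0.002
grasp_force: 1.3
```

>>> play_rows:
  targets:
    - [0, 0, 0.001, 0, 0, 0, 1]
    - [0, 0, 0.001, 0, 0, 0, 1]
    - [0, 0, 0.001, 0, 0, 0, 1]

```text
time: 15.43
position: [555.1, 22.9, 4.6]
eef_rot: [1.0, 0.024, 0.0, 0.0]
wrist_force: [-2.2, -0.5, 8.4]
finger_gap: -0.001
grasp_force: 4.1
```

b is solid, so a should be the loose one.

>>> play_rows:
  targets:
    - [0, 0, -0.03, 0, 0, 0, 1]
    - [0, -0.05, -0.03, 0, 0, 0, 1]
    - [0, -0.1, -0.03, 0, 0, 0, 1]
    - [0, -0.128, -0.03, 0, 0, 0, 1]
    - [0, -0.128, -0.016, 0, 0, 0, 1]
    - [0, -0.128, -0.01, 0, 0, 0, 1]
    - [0, -0.128, -0.01, 0, 0, 0, 1]
    - [0, -0.128, -0.01, 0, 0, 0, 1]

```text
time: 16.1
position: [549.9, 116.9, 10.4]
eef_rot: [1.0, 0.023, -0.001, 0.001]
wrist_force: [-0.3, 0.4, -0.2]
finger_gap: -0.001
grasp_force: 0.0
```

>>> play_rows:
  targets:
    - [0, 0, 0.001, 0, 0, 0, 1]
    - [0, 0, 0.002, 0, 0, 0, 1]
    - [0, 0, 0.002, 0, 0, 0, 1]

```text
time: 16.35
position: [550.5, 117.9, 9.7]
eef_rot: [1.0, 0.024, 0.0, 0.0]
wrist_force: [0.1, -0.7, -0.3]
finger_gap: 0.001
grasp_force: 0.0
```

>>> play_rows:
  targets:
    - [0, 0, 0.001, 0, 0, 0, 1]
    - [0, 0, 0.001, 0, 0, 0, 1]
    - [0, 0, 0.001, 0, 0, 0, 1]

```text
time: 16.6
position: [550.3, 118.7, 8.9]
eef_rot: [1.0, 0.024, 0.0, 0.0]
wrist_force: [-0.1, 0.2, 0.5]
finger_gap: 0.002
grasp_force: 0.0
```

>>> play_rows:
  targets:
    - [0, 0, 0.001, 0, 0, 0, 1]
    - [0, 0, 0.001, 0, 0, 0, 1]
    - [0, 0, 0.001, 0, 0, 0, 1]

```text
time: 16.85
position: [550.2, 118.8, 8.1]
eef_rot: [1.0, 0.025, -0.0, 0.0]
wrist_force: [-0.4, 1.3, -0.4]
finger_gap: 0.003
grasp_force: 0.0
```

>>> play_rows:
  targets:
    - [0, 0, 0.001, 0, 0, 0, 1]
    - [0, 0, 0.001, 0, 0, 0, 1]
    - [0, 0, 0.001, 0, 0, 0, 1]

```text
time: 17.1
position: [550.2, 118.8, 7.3]
eef_rot: [1.0, 0.025, -0.0, 0.0]
wrist_force: [0.6, -0.1, 0.5]
finger_gap: -0.001
grasp_force: 0.0
```

>>> play_rows:
  targets:
    - [0, 0, 0.001, 0, 0, 0, 1]
    - [0, 0, 0.001, 0, 0, 0, 1]
    - [0, 0, 0.001, 0, 0, 0, 1]

```text
time: 17.35
position: [550.3, 118.8, 6.7]
eef_rot: [1.0, 0.024, 0.0, 0.0]
wrist_force: [-0.2, 0.3, 1.6]
finger_gap: -0.001
grasp_force: 0.5
```

Contact at about 6.8, which is 2 mm higher than the others, so a gives. I'll keep pressing.

>>> play_rows:
  targets:
    - [0, 0, 0.001, 0, 0, 0, 1]
    - [0, 0, 0.001, 0, 0, 0, 1]
    - [0, 0, 0.001, 0, 0, 0, 1]

```text
time: 17.6
position: [550.3, 118.8, 6.0]
eef_rot: [1.0, 0.024, 0.0, 0.0]
wrist_force: [-1.2, 0.2, 2.3]
finger_gap: 0.0
grasp_force: 1.0
```

>>> play_rows:
  targets:
    - [0, 0, 0.001, 0, 0, 0, 1]
    - [0, 0, 0.001, 0, 0, 0, 1]
    - [0, 0, 0.001, 0, 0, 0, 1]

```text
time: 17.85
position: [550.3, 118.8, 5.3]
eef_rot: [1.0, 0.024, 0.0, 0.0]
wrist_force: [-0.4, -0.7, 3.4]
finger_gap: -0.0
grasp_force: 1.6
```

>>> play_rows:
  targets:
    - [0, 0, 0.001, 0, 0, 0, 1]
    - [0, 0, 0.001, 0, 0, 0, 1]
    - [0, 0, 0.001, 0, 0, 0, 1]

```text
time: 18.1
position: [550.3, 118.8, 4.6]
eef_rot: [1.0, 0.024, 0.0, 0.0]
wrist_force: [-1.3, 0.5, 5.2]
finger_gap: -0.001
grasp_force: 2.6
```

>>> play_rows:
  targets:
    - [0, 0, 0.001, 0, 0, 0, 1]
    - [0, 0, 0.001, 0, 0, 0, 1]
    - [0, 0, 0.001, 0, 0, 0, 1]

```text
time: 18.35
position: [550.3, 118.8, 4.6]
eef_rot: [1.0, 0.025, 0.0, 0.0]
wrist_force: [-3.1, -1.2, 10.3]
finger_gap: 0.0
grasp_force: 5.1
```

>>> play_rows:
  targets:
    - [0, 0, 0.0005, 0, 0, 0, 1]
    - [0, 0, 0.0005, 0, 0, 0, 1]
    - [0, 0, 0.0005, 0, 0, 0, 1]
    - [0, 0, 0.0005, 0, 0, 0, 1]
    - [0, 0, 0.0005, 0, 0, 0, 1]
    - [0, 0, 0.0005, 0, 0, 0, 1]
    - [0, 0, 0.0005, 0, 0, 0, 1]
    - [0, 0, 0.0005, 0, 0, 0, 1]
    - [0, 0, 0.0005, 0, 0, 0, 1]
    - [0, 0, 0.0005, 0, 0, 0, 1]

```text
time: 19.18
position: [550.4, 118.8, 4.6]
eef_rot: [1.0, 0.024, 0.0, 0.0]
wrist_force: [-5.0, -1.3, 12.5]
finger_gap: 0.002
grasp_force: 6.3
```

```bash
python3 -c "
from workcell import r
s=r.read_state();print(s['wrist_force'],s['time']);print(r.close_job())"
```

```text
[-5.00749667 -1.26352843 12.54639652] 19.1833
the job is handed in; nothing more can be done
None
```

Tile a, the leftmost, is the loose one: it sat about 2 mm high and gave under the fingertips, while b, c and d were solid. I pressed it down to the same height as the others and handed the job in at 19.2 s while still holding it with about 12.5 N; I don't have the judge's verdict.

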